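# Send a coupling into the leak-test tank

## Robot

A 7-joint arm with a two-finger parallel gripper is mounted at the origin on the work surface. World frame = base frame: x ahead of the robot, y to its left, z up, the work surface at z = 0. Lengths are in m, angles in rad, forces in N, time in s.
With the tool pointing down it reaches from about 0.425 to 0.925 m from the base axis. Payload 6.8 kg.
Tool frame: the origin (TCP) lies between the finger pads; the fingertips stand r.tcp_to_tips ahead of it and the grasp point (between the pads) lies 3 mm ahead of it (r.tcp_to_tips is the distance from the TCP to the fingertips, in m); z points along the fingers, y is the line along which they close (so a half turn about z gives the same grasp; the last joint's range is limited). The gripper opens to 85 mm and grips with 20 to 120 N. Pads are 22 mm wide; open, the fingers measure 114 mm over their backs; the gripper's body (76 mm by 85 mm) begins 54 mm behind the grasp point. The pads swing forward as they close: fully open they stand 13 mm farther back than shut.
Start: joints at [1.161, 0.477, 0.022, 1.555, -0.011, 1.109, -0.083], TCP at [0.201, -0.645, 0.253] pointing down, gripper open.
Joint ranges: [-2.96, 2.96], [-0.34, 2.1], [-1.41, 1.46], [0.24, 2.44], [-1.37, 4.51], [0.17, 1.92], [-2.96, 2.96]. Speed limits (rad/s): [2.39, 2.39, 3.14, 3.14, 3.14, 3.14, 3.14].

## Interface

Orientations are given as a rotation vector (axis times angle).
In Python, from bench import r gives the robot as it stands. The module is installed in compiled form; this text tells all that it offers.
- The arm moves only by the tool step_arm, never from a script. Its argument "moves" is a list of rows, each an object of numbers: "rx", "ry", "rz": the turn, a rotation vector about the tool's x, y, z in degrees; "dx", "dy", "dz": the shift along the tool's x, y, z in mm; "gripper": the opening, from -1 (shut) to 1 (fully open). In form: [{"rx": .., "ry": .., "rz": .., "dx": .., "dy": .., "dz": .., "gripper": ..}, ...]. A call has 1 to 20 rows; each row shifts and turns the commanded pose from where the row before left it, along the tool's axes as they then stand; what a row does not reach is not made up. A row lasts 1/8 s, in which the tool goes at most 62.5 mm and 10.7 degrees, less where a joint would pass 70% of its speed; a pose out of reach is approached as far as the arm can. A call is refused whole if a number of a shift passes 62.5 or a number of a turn 10.7, either way. A call with a gripper value outside its range is refused whole. The fingers move at their own pace and stop on an object; "grip_force" is the grip in N (left out, the last holds). Time passes only in rows, so rows that do not move let the fingers close. It gives the time, the measured TCP pose, the force, the opening and the grip force at its end, in the units of the state.
- r.get_obs(): the state, without advancing time (a new reading comes with each control period).
- r.grab_frame(name): name is "scene" or "top" or "wrist"; returns the picture (480x640x3 uint8, blue, green, red); there is no depth.
- r.camera_info(name): a dict with "mtx" (3x3 intrinsics, pixels), "rvec" (rotation vector, rad) and "tvec" (3), from world to camera coordinates, as OpenCV has them. Camera axes: x right, y down, z forward; pixel columns grow to the right and rows downward; lengths in m; the calibration is good to about 2 mm. A picture is of the moment at which its call begins: read the wrist's pose just before it. camera_info takes no time and is no camera call; for the wrist camera it gives the pose at the moment of the call.
- r.hand_in(): hands the job in; it is judged then, once.
The state is a dict: "clock": time; "joints": joint angles; "qvel": joint speeds; "tau": joint torques, N m; "tcp_pos": TCP position; "orientation": TCP orientation; "contact_force": force on the tool from outside, world axes, zero at the start; "moment": the same for the moment, N m; "grip_width": finger opening in m; "gripper_force": force on a finger pad.
Only numpy, scipy, OpenCV 4.12 (cv2) and the standard library are available. Lean on these libraries where they do the work, as an engineer would, in place of code of your own. Each camera call takes 0.05 s, during which the arm holds its last target. There are 200 camera calls.

## Task

Turn the round carrier flange (its stud bolts are there to push against) until its open slot points straight at the flap of the clear test tank. Then lay the straight brass coupling in the slot and push it along the slot, under the hood and through the sprung flap, so that it drops into the tank and the flap shuts behind it. Leave the slot lined up with the flap, and leave the other fittings and the spray bottle where they stand.

Things in the scene. Friction and masses are not known exactly. Their poses are not given: they have to be found in the camera images.
- rig: Fixed test rig (sizes in mm): grey pipe stub carrying a round flange, clear tank beside it. Place and yaw vary. Origin on the bench under the flange's centre; x from the flange's centre to the flap, z up; the x, y and heights in these entries are in this frame. Tank: clear acrylic, closed on top, x 88 to 190, y -55 to 55, height 185.
- hub (a point): Centre of the steel carrier flange's top face: diameter 170, face at height 83. It turns either way about the vertical here, held only by friction (2 to 3 N at the studs), stays where left. Four upright stud bolts to push at, 14 diameter, 22 tall (tops at height 105), stand 70 from the centre, at 45 and 135 degrees either side of the slot's direction.
- notch (a point): Middle of the slot's open end at the flange's rim, 85 from the hub, height 83; turns with the flange. The slot is straight along this radius, 38 wide, 8 deep (dark floor at height 75), open at the rim, and ends 36 beyond the hub on the other side. At the start it points at least 40 degrees away from the flap.
- flap_mark (a point): The point the slot's open end must face: at the rim straight in front of the flap's middle, x 85, y 0, height 83.
- hood_edge (a point): Middle of the lower front edge of the clear splash hood over the slot's outer end: a fixed solid block x 55 to 88, y -35 to 35, heights 131 to 185, black line along its top. An upright gripper cannot push far enough under it; a tool leaning back 30 to 45 degrees, tips forward, can.
- sill (a point): Middle of the inner edge of the mouth's slippery white plastic sill, x 93, y 0, height 73.5. The mouth in the tank's front wall (x 88 to 93) is 48 wide and reaches up to height 122. Right behind the sill the tank drops to its floor at height 4: a part whose middle is pushed 8 past the sill tips and slides in.
- flap (a joint): Angle of the aluminium flap in the tank's mouth (44 wide, 43 tall), hinged along its top edge and swinging inward only: 0 hanging shut, up to 1.35 rad. A weak spring, about 1 N at its lower part, shuts it.
- coupling: The straight brass coupling: a plain octagonal bar 60 long, 30 across flats, about 200 g, black round bores drawn on its ends. It lies on a flat on the bench in one of four places shared with the other fittings. Origin at the centre of its underside; x along its length, z up at the start.
- coupling_mid (a point): The middle of the coupling (15 above its underside).
- elbow: Bystander: brass elbow fitting of octagonal bar, two legs at right angles, about 48 by 52, 28 high. Origin under its corner. Leave it alone.
- tee: Bystander: brass tee fitting of octagonal bar, 64 long with a side leg reaching 36 to its +y, 26 high. Origin under the middle. Leave it alone.
- cap_nut: Bystander: round brass cap nut, 44 diameter, 12 high with a 28 diameter boss up to 30. Origin under its middle. Leave it alone.
- spray_bottle: Bystander: upright white bottle of leak spray, 60 diameter, 190 tall, on the robot's left near the base. Origin under its middle. Leave it standing.

How it is judged:
On the way, in this order (a step that is already met when the one before it is completed fails the run):
1. the slot of the flange faces the flap (7 mm at the rim) (horizontal distance between notch and flap_mark below 0.007 m), for 0.3 s.
2. the coupling holds the flap open, lying in the lined-up slot's end (horizontal distance between notch and flap_mark below 0.007 m and value of joint flap above 0.25 rad and x of coupling_mid in the frame of rig between 0.05 and 0.14 m and y of coupling_mid in the frame of rig between -0.025 and 0.025 m), for 0.02 s.
At the end, for the whole second after the job is handed in: The coupling rests in the tank (its middle inside the walls, under 65 mm high), the flap is shut (within 0.08 rad), the slot's open end is within 7 mm of the flap mark in plan, and the elbow, tee, cap nut and bottle are within 25 mm of where they stood, the bottle upright (x of coupling_mid in the frame of rig between 0.093 and 0.185 m and y of coupling_mid in the frame of rig between -0.05 and 0.05 m and z of coupling_mid in the frame of rig below 0.065 m and value of joint flap below 0.08 rad and horizontal distance between notch and flap_mark below 0.007 m and linear speed of coupling below 0.03 m/s and distance of each of elbow, tee, cap_nut, spray_bottle from where it was at the start of the episode below 0.025 m and angle between spray_bottle's own z axis and vertical below 0.2 rad); the robot touches nothing.
It fails at once if the elbow is shifted by more than 25 mm (distance of elbow from where it was at the start of the episode above 0.025 m).
It fails at once if the tee is shifted by more than 25 mm (distance of tee from where it was at the start of the episode above 0.025 m).
It fails at once if the cap nut is shifted by more than 25 mm (distance of cap_nut from where it was at the start of the episode above 0.025 m).
It fails at once if the spray bottle is shifted by more than 25 mm (distance of spray_bottle from where it was at the start of the episode above 0.025 m).
It fails at once if the spray bottle is tipped over (angle between spray_bottle's own z axis and vertical above 0.4 rad).
It also fails if it takes over 72 s, if anything falls off the work surface, if the arm or the gripper's body presses on something with over 40 N, if the wrist force passes 120 N, or if a joint passes its speed limit or range.

## Working session

There is one attempt and no reset: what is moved stays moved. The work goes in short steps, Python scripts to look and compute and a tool call to move; the robot and the scene stay as the last step left them, time stands still between calls to the robot, and variables do not carry over. Pictures are saved under pics/ and viewed, at most 10 in all, crops included, and the job is handed in when it is done.

Besides the shell and the picture viewer there is one more tool, called by a JSON object that holds its "api" and its "payload". step_arm: Moves the arm, as the interface text tells. Its arguments: {"type":"object","properties":{"moves":{"type":"array","items":{"type":"object","properties":{"rx":{"type":"number"},"ry":{"type":"number"},"rz":{"type":"number"},"dx":{"type":"number"},"dy":{"type":"number"},"dz":{"type":"number"},"gripper":{"type":"number"}}}},"grip_force":{"type":"number"}},"required":["moves"]}

```bash
mkdir -p pics; python3 - <<'E'
from bench import r
import cv2
o=r.get_obs();print(o['clock'],o['tcp_pos'],o['orientation'],r.tcp_to_tips)
for n in("scene","top"):
    im=r.grab_frame(n);cv2.imwrite(f'pics/{n}0.png',im)
    i=r.camera_info(n);print(n,i)
E
```

```text
0.0 [ 0.20045735 -0.64395369  0.25232668] [-3.10411674e+00 -4.72015080e-01  6.68755076e-04] 0.022
scene {'mtx': array([[557.75316846,   0.        , 325.27599529],
       [  0.        , 557.75316846, 236.19000202],
       [  0.        ,   0.        ,   1.        ]]), 'rvec': array([ 2.33069668,  1.09045301, -0.34005807]), 'tvec': array([-0.41163279, -0.24523031,  1.48202316])}
top {'mtx': array([[472.68003861,   0.        , 319.10196962],
       [  0.        , 472.68003861, 233.58832639],
       [  0.        ,   0.        ,   1.        ]]), 'rvec': array([ 2.16623727, -2.12461724,  0.12162877]), 'tvec': array([0.06202172, 0.53037393, 1.03189968])}
```

View pics/top0.png

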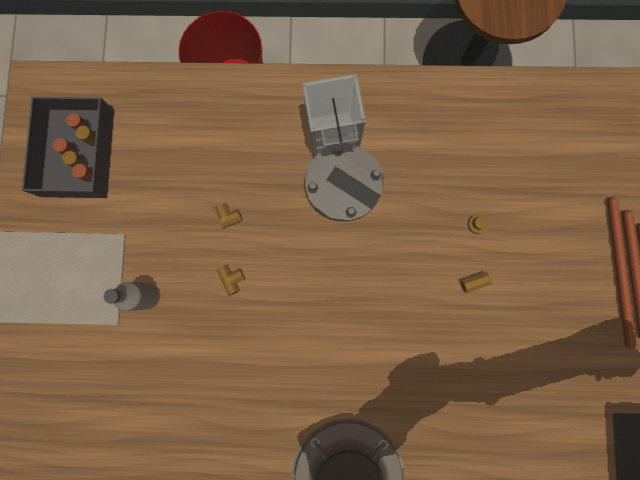

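View pics/scene0.png

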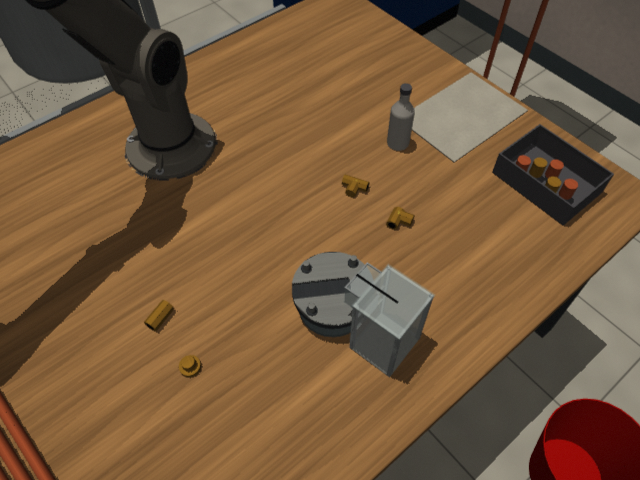

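Top view: flange at about (344,183), with the slot's open end towards (378,200). The tank is up and slightly left, with a black line (334,98)–(341,143). The coupling is at (476,282), cap nut (478,224), elbow (229,215), tee (231,280), bottle (120,296). I'll zoom in on the flange for exact pixels.

```bash
cat > h.py <<'E'
import numpy as np,cv2
from bench import r
def ray(n,px,z,info=None):
    i=info or r.camera_info(n);R=cv2.Rodrigues(i['rvec'])[0]
    u=cv2.undistortPoints(np.array([[px]],float),i['mtx'],None)[0,0]
    d=R.T@np.array([u[0],u[1],1]);c=-R.T@np.ravel(i['tvec'])
    return c+d*(z-c[2])/d[2]
def proj(n,p,info=None):
    i=info or r.camera_info(n)
    return cv2.projectPoints(np.array(p,float).reshape(-1,3),i['rvec'],i['tvec'],i['mtx'],None)[0][:,0]
E
python3 - <<'E'
from h import *
t=cv2.imread('pics/top0.png');s=cv2.imread('pics/scene0.png')
a=cv2.resize(t[70:230,290:400],None,fx=3.6,fy=3.6,interpolation=cv2.INTER_CUBIC)
b=cv2.resize(s[235:385,280:440],None,fx=2.5,fy=2.5,interpolation=cv2.INTER_CUBIC)
c=np.zeros((576,796,3),np.uint8);c[:576,:396]=a;c[:375,396:796]=b;cv2.imwrite('pics/z.png',c)
# coupling and bystanders (brass)
for n,im in(('top',t),('scene',s)):
    h=cv2.cvtColor(im,cv2.COLOR_BGR2HSV);m=cv2.inRange(h,(18,150,60),(30,255,255))
    for k in cv2.findContours(m,0,2)[0]:
        if cv2.contourArea(k)>40:
            q=cv2.minAreaRect(k);print(n,q,ray(n,q[0],.015).round(4))
h=cv2.cvtColor(t,cv2.COLOR_BGR2HSV)
E
```

```text
top ((476.9049987792969, 281.533935546875), (12.780782699584961, 26.503305435180664), 70.34617614746094) [ 0.4291 -0.2859  0.015 ]
top ((231.80242919921875, 277.8219299316406), (27.86737060546875, 20.603696823120117), 65.224853515625) [0.4264 0.2696 0.015 ]
top ((477.5, 224.0), (18.0, 17.0), 90.0) [ 0.5606 -0.2903  0.015 ]
top ((226.90003967285156, 213.30003356933594), (22.807889938354492, 20.124610900878906), 63.43495178222656) [0.5753 0.2877 0.015 ]
top ((69.50000762939453, 157.5), (12.969193458557129, 12.969193458557129), 26.56505012512207) [0.7029 0.6684 0.015 ]
top ((82.75000762939453, 132.25001525878906), (12.727920532226562, 12.020814895629883), 45.0) [0.7654 0.6421 0.015 ]
scene ((189.25001525878906, 365.2500305175781), (19.091880798339844, 21.21320343017578), 45.0) [ 0.5671 -0.2917  0.015 ]
scene ((158.30117797851562, 313.74468994140625), (12.854387283325195, 29.589344024658203), 39.09385681152344) [ 0.4272 -0.2809  0.015 ]
scene ((400.6000671386719, 217.80001831054688), (21.466251373291016, 17.88854217529297), 26.56505012512207) [0.5744 0.2897 0.015 ]
scene ((553.5, 181.5), (9.0, 13.0), 90.0) [0.7376 0.6605 0.015 ]
scene ((353.70001220703125, 184.89999389648438), (25.298219680786133, 15.17893123626709), 18.434947967529297) [0.4271 0.2714 0.015 ]
scene ((539.5, 162.5), (9.0, 13.0), 90.0) [0.6756 0.6849 0.015 ]
```

View pics/z.png

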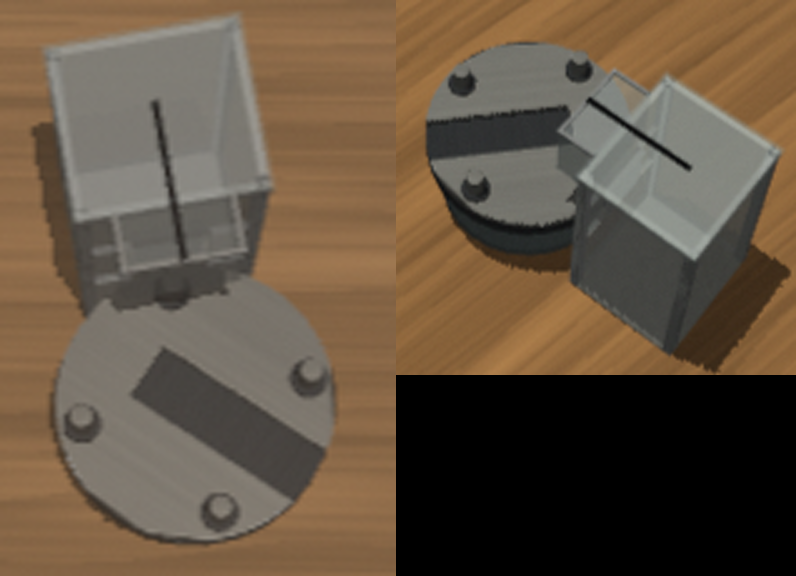

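The zoom (crop scale 3.6, origin 290,70) shows stud tops at (80,417), (311,372), (220,509) and (173,290 under hood). The slot's inner end is (164,347)/(132,395) and its open end (327,450)/(292,500). The tank top corners are (50,52), (238,17), (270,183), (78,215), and the black line runs (155,100)–(184,260).

```bash
python3 - <<'E'
from h import *
f=lambda p,z:ray('top',(290+(p[0]+.5)/3.6-.5,70+(p[1]+.5)/3.6-.5),z)[:2]
A=lambda v:np.degrees(np.arctan2(v[1],v[0])).round(1)
st=[f(p,.105) for p in((80,417),(311,372),(220,509),(173,290))]
for s in st:print('stud',s.round(4))
print('opp mid',(st[0]+st[1])/2,(st[2]+st[3])/2,np.linalg.norm(st[0]-st[1]))
C=[f(p,.185) for p in((50,52),(238,17),(270,183),(78,215))]
print('tank',np.round(C,4),[A(C[0]-C[3]),A(C[1]-C[2]),A(C[0]-C[1])-90,A(C[3]-C[2])-90],[np.linalg.norm(C[i]-C[i-1]).round(4) for i in range(4)])
l=[f(p,.185) for p in((155,100),(184,260))];print('line',np.round(l,4),A(l[0]-l[1]))
h=[f(p,.185) for p in((116,272),(246,248))];print('hoodfront',np.round(h,4),np.mean(h,0))
ie=(f((164,347),.083)+f((132,395),.083))/2;oe=(f((327,450),.083)+f((292,500),.083))/2
print('slot',ie,oe,A(oe-ie),np.linalg.norm(oe-ie))
i2=r.camera_info('scene')
# scene view checks: crop scale 2.5 origin 280,235
g=lambda p,z:ray('scene',(280+(p[0]-396+.5)/2.5-.5,235+(p[1]+.5)/2.5-.5),z)[:2]
for p in((461,75),(579,64),(476,180)):print('scene stud',g(p,.105).round(4))
l=[g(p,.185) for p in((588,98),(691,169))];print('scene line',np.round(l,4),A(l[1]-l[0]))
C=[g(p,.185) for p in((580,177),(668,79),(777,152),(695,260))];print(np.round(C,4),A(C[3]-C[0]),A(C[2]-C[1]))
# coupling axis
for n,c,a,L in(('top',(476.9,281.5),70.346-90,13),('scene',(158.3,313.74),39.09+90,15)):
    d=np.array([np.cos(np.radians(a)),np.sin(np.radians(a))])*L
    print(n,A(ray(n,c+d,.02)-ray(n,c-d,.02)),ray(n,c,.02))
R=cv2.Rodrigues(r.get_obs()['orientation'])[0];print(R.round(3))
E
```

```text
stud [0.6234 0.0886]
stud [ 0.653  -0.0482]
stud [0.5694 0.0049]
stud [0.7021 0.0346]
opp mid [0.6381943  0.02018244] [0.63573858 0.01972207] 0.13996944182094442
tank [[ 0.8139  0.1072]
 [ 0.836   0.0019]
 [ 0.739  -0.0169]
 [ 0.719   0.0893]] [np.float64(10.7), np.float64(10.9), np.float64(11.799999999999997), np.float64(10.700000000000003)] [np.float64(0.0966), np.float64(0.1076), np.float64(0.0988), np.float64(0.108)]
line [[0.7864 0.0477]
 [0.694  0.0302]] 10.8
hoodfront [[ 0.6866  0.0676]
 [ 0.7014 -0.0039]] [0.69401559 0.03183837]
slot [0.65791636 0.04859713] [ 0.59514732 -0.04987107] -122.5 0.11677301924890553
scene stud [0.5771 0.0021]
scene stud [0.6312 0.0835]
scene stud [ 0.6598 -0.0492]
scene line [[0.6936 0.033 ]
 [0.7856 0.0505]] 10.7
[[ 0.7391 -0.0152]
 [ 0.7197  0.0903]
 [ 0.8156  0.1082]
 [ 0.8383  0.0033]] 10.6 10.6
top -69.5 [ 0.42896529 -0.28435866  0.02      ]
scene -69.2 [ 0.43020591 -0.28127673  0.02      ]
[[ 0.955  0.297 -0.001]
 [ 0.297 -0.955  0.002]
 [-0.    -0.002 -1.   ]]
```

```bash
cat >> h.py <<'E'
def plan(p,ya,lean=0,sgn=1):
    """tool y at world angle ya deg; lean: deg, rotation about tool y"""
    from scipy.spatial.transform import Rotation as Ro
    o=r.get_obs();R=cv2.Rodrigues(np.array(o['orientation']))[0]
    a=np.radians(ya);y=np.array([np.cos(a),np.sin(a),0]);z=np.array([0,0,-1.]);x=np.cross(y,z)
    T=np.c_[x,y,z]@Ro.from_euler('y',lean,degrees=True).as_matrix()
    d=(np.array(p)-o['tcp_pos'])*1000
    print('t',round(o['clock'],2),'pos',np.round(o['tcp_pos'],4),'yAng',np.degrees(np.arctan2(R[1,1],R[0,1])).round(1),'grip',round(o['grip_width'],4),'F',np.round(o['contact_force'],1),'q',np.round(o['joints'],2))
    print('turn',Ro.from_matrix(R.T@T).as_rotvec(degrees=True).round(1),'shift now-axes',(R.T@d).round(1),'shift after turn',(T.T@d).round(1))
E
```

{"api": "step_arm", "payload": {"moves": [{"rz": -9.5,"gripper": 0},{"rz": -9.5,"gripper": 0},{"rz": -9.5,"gripper": 0},{"rz": -9.5,"gripper": 0},{"rz": -9.5,"gripper": 0},{"rz": -9.5,"gripper": 0},{"rz": -9.5,"gripper": 0},{"rz": -9.5,"gripper": 0},{"rz": -9.5,"gripper": 0}], "grip_force": 30}}

```text
invalid input at $.moves[0]: expected keys rx, ry, rz, dx, dy, dz, gripper
```

{"api": "step_arm", "payload": {"moves": [{"dx": 31,"dy": 28.8},{"dx": 31,"dy": 28.8},{"dx": 31,"dy": 28.8},{"dx": 31,"dy": 28.8},{"dx": 31,"dy": 28.8},{"dx": 31,"dy": 28.8},{"dx": 31,"dy": 28.8},{"dx": 31,"dy": 28.8},{"dx": 31,"dy": 28.8},{"dx": 31,"dy": 28.8},{"dx": 31,"dy": 28.8},{"dx": 31,"dy": 28.8},{"dx": 31,"dy": 28.8},{"dx": 31,"dy": 28.8},{"dx": 31,"dy": 28.8},{"dx": 31,"dy": 28.8},{"dx": 31,"dy": 28.8},{"dx": 31,"dy": 28.8},{"dx": 31,"dy": 28.8},{"dx": 31,"dy": 28.8}]}}

```text
invalid input at $.moves[0]: expected keys rx, ry, rz, dx, dy, dz, gripper
```

```bash
python3 -c "
from h import *
plan([.6234,.0887,.112],12.9)
cv2.imwrite('pics/w1.png',r.grab_frame('wrist'))"
```

```text
t 0.1 pos [ 0.2005 -0.644   0.2524] yAng -72.7 grip 0.0854 F [0.1 0.1 0.1] q [ 1.16  0.48  0.02  1.56 -0.01  1.11 -0.08]
turn [ -0.1  -0.1 -85.6] shift now-axes [ 621.6 -573.6  141.3] shift after turn [619.8 575.8 140.4]
```

View pics/w1.png

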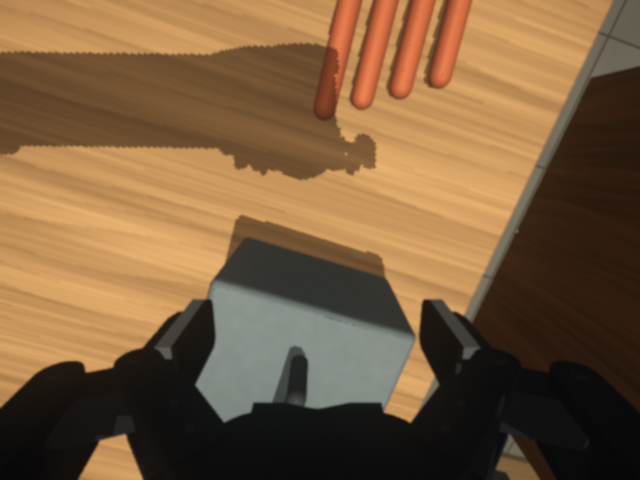

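The move was refused because every row needs all seven keys. The wrist view still shows the start place: a grey box between the open fingers at (300,330).

{"api": "step_arm", "payload": {"moves": [{"rx": 0,"ry": 0,"rz": -9.5,"dx": 0,"dy": 0,"dz": 0,"gripper": 0},{"rx": 0,"ry": 0,"rz": -9.5,"dx": 0,"dy": 0,"dz": 0,"gripper": 0},{"rx": 0,"ry": 0,"rz": -9.5,"dx": 0,"dy": 0,"dz": 0,"gripper": 0},{"rx": 0,"ry": 0,"rz": -9.5,"dx": 0,"dy": 0,"dz": 0,"gripper": 0},{"rx": 0,"ry": 0,"rz": -9.5,"dx": 0,"dy": 0,"dz": 0,"gripper": 0},{"rx": 0,"ry": 0,"rz": -9.5,"dx": 0,"dy": 0,"dz": 0,"gripper": 0},{"rx": 0,"ry": 0,"rz": -9.5,"dx": 0,"dy": 0,"dz": 0,"gripper": 0},{"rx": 0,"ry": 0,"rz": -9.5,"dx": 0,"dy": 0,"dz": 0,"gripper": 0},{"rx": 0,"ry": 0,"rz": -9.5,"dx": 0,"dy": 0,"dz": 0,"gripper": 0}], "grip_force": 30}}

```text
clock: 1.27
tcp_pos: [0.2005, -0.6443, 0.2529]
orientation: [-1.953, -2.46, -0.001]
contact_force: [-0.1, 0.2, -0.4]
grip_width: 0.0427
gripper_force: 0.0
```

{"api": "step_arm", "payload": {"moves": [{"rx": 0,"ry": 0,"rz": 0,"dx": 31,"dy": 28.8,"dz": 0,"gripper": 0},{"rx": 0,"ry": 0,"rz": 0,"dx": 31,"dy": 28.8,"dz": 0,"gripper": 0},{"rx": 0,"ry": 0,"rz": 0,"dx": 31,"dy": 28.8,"dz": 0,"gripper": 0},{"rx": 0,"ry": 0,"rz": 0,"dx": 31,"dy": 28.8,"dz": 0,"gripper": 0},{"rx": 0,"ry": 0,"rz": 0,"dx": 31,"dy": 28.8,"dz": 0,"gripper": 0},{"rx": 0,"ry": 0,"rz": 0,"dx": 31,"dy": 28.8,"dz": 0,"gripper": 0},{"rx": 0,"ry": 0,"rz": 0,"dx": 31,"dy": 28.8,"dz": 0,"gripper": 0},{"rx": 0,"ry": 0,"rz": 0,"dx": 31,"dy": 28.8,"dz": 0,"gripper": 0},{"rx": 0,"ry": 0,"rz": 0,"dx": 31,"dy": 28.8,"dz": 0,"gripper": 0},{"rx": 0,"ry": 0,"rz": 0,"dx": 31,"dy": 28.8,"dz": 0,"gripper": 0},{"rx": 0,"ry": 0,"rz": 0,"dx": 31,"dy": 28.8,"dz": 0,"gripper": 0},{"rx": 0,"ry": 0,"rz": 0,"dx": 31,"dy": 28.8,"dz": 0,"gripper": 0},{"rx": 0,"ry": 0,"rz": 0,"dx": 31,"dy": 28.8,"dz": 0,"gripper": 0},{"rx": 0,"ry": 0,"rz": 0,"dx": 31,"dy": 28.8,"dz": 0,"gripper": 0},{"rx": 0,"ry": 0,"rz": 0,"dx": 31,"dy": 28.8,"dz": 0,"gripper": 0},{"rx": 0,"ry": 0,"rz": 0,"dx": 31,"dy": 28.8,"dz": 0,"gripper": 0},{"rx": 0,"ry": 0,"rz": 0,"dx": 31,"dy": 28.8,"dz": 0,"gripper": 0},{"rx": 0,"ry": 0,"rz": 0,"dx": 31,"dy": 28.8,"dz": 0,"gripper": 0},{"rx": 0,"ry": 0,"rz": 0,"dx": 31,"dy": 28.8,"dz": 0,"gripper": 0},{"rx": 0,"ry": 0,"rz": 0,"dx": 31,"dy": 28.8,"dz": 0,"gripper": 0}]}}

```text
clock: 3.78
tcp_pos: [0.6256, 0.0885, 0.2529]
orientation: [-1.961, -2.454, 0.001]
contact_force: [0.2, -0.7, 0.1]
grip_width: 0.0428
gripper_force: 0.0
```

```bash
python3 -c "
from h import *
plan([.6234,.0887,.112],12.9)"
```

```text
t 3.77 pos [0.6256 0.0885 0.2529] yAng 12.8 grip 0.0428 F [ 0.2 -0.7  0.1] q [ 0.22  0.48 -0.63  1.63  0.31  1.13 -0.27]
turn [-0.   0.  -0.1] shift now-axes [  0.7  -2.  140.9] shift after turn [  0.7  -2.1 140.9]
```

{"api": "step_arm", "payload": {"moves": [{"rx": 0,"ry": 0,"rz": 0,"dx": 0.7,"dy": -2,"dz": 40,"gripper": 0},{"rx": 0,"ry": 0,"rz": 0,"dx": 0,"dy": 0,"dz": 40,"gripper": 0},{"rx": 0,"ry": 0,"rz": 0,"dx": 0,"dy": 0,"dz": 30,"gripper": 0},{"rx": 0,"ry": 0,"rz": 0,"dx": 0,"dy": 0,"dz": 20,"gripper": 0},{"rx": 0,"ry": 0,"rz": 0,"dx": 0,"dy": 0,"dz": 11,"gripper": 0},{"rx": 0,"ry": 0,"rz": 0,"dx": 0,"dy": 0,"dz": 0,"gripper": -1},{"rx": 0,"ry": 0,"rz": 0,"dx": 0,"dy": 0,"dz": 0,"gripper": -1},{"rx": 0,"ry": 0,"rz": 0,"dx": 0,"dy": 0,"dz": 0,"gripper": -1},{"rx": 0,"ry": 0,"rz": 0,"dx": 0,"dy": 0,"dz": 0,"gripper": -1}], "grip_force": 20}}

```text
clock: 4.9
tcp_pos: [0.6238, 0.0881, 0.1133]
orientation: [1.959, 2.454, 0.002]
contact_force: [1.0, 0.4, 0.8]
grip_width: 0.0129
gripper_force: 21.0
```

```bash
python3 -c "
from h import *
plan([.6234,.0887,.112],12.9)"
```

```text
t 4.9 pos [0.6238 0.0881 0.1133] yAng 12.8 grip 0.0129 F [1.  0.4 0.8] q [ 0.17  0.63 -0.57  1.75  0.42  0.89 -0.36]
turn [ 0.1  0.  -0.1] shift now-axes [ 0.7 -0.2  1.3] shift after turn [ 0.7 -0.2  1.3]
```

{"api": "step_arm", "payload": {"moves": [{"rx": 0,"ry": 0,"rz": -8,"dx": -0.7,"dy": -9.7,"dz": 0,"gripper": -1},{"rx": 0,"ry": 0,"rz": -8,"dx": -0.7,"dy": -9.7,"dz": 0,"gripper": -1},{"rx": 0,"ry": 0,"rz": -8,"dx": -0.7,"dy": -9.7,"dz": 0,"gripper": -1}]}}

```text
clock: 5.28
tcp_pos: [0.5976, 0.076, 0.1133]
orientation: [1.399, 2.81, 0.003]
contact_force: [3.7, 0.4, 0.1]
grip_width: 0.0127
gripper_force: 21.1
```

```bash
python3 -c "
from h import *
a=np.radians(126.9)
plan([.639+.07*np.cos(a),.0205+.07*np.sin(a),.113],36.9)"
```

```text
t 5.28 pos [0.5976 0.076  0.1133] yAng 37.1 grip 0.0127 F [3.7 0.4 0.1] q [ 0.27  0.62 -0.67  1.82  0.49  0.88  0.01]
turn [0.2 0.1 0.2] shift now-axes [ 0.8 -0.2  0.3] shift after turn [ 0.8 -0.2  0.3]
```

{"api": "step_arm", "payload": {"moves": [{"rx": 0,"ry": 0,"rz": -8,"dx": -0.7,"dy": -9.7,"dz": 0,"gripper": -1},{"rx": 0,"ry": 0,"rz": -8,"dx": -0.7,"dy": -9.7,"dz": 0,"gripper": -1},{"rx": 0,"ry": 0,"rz": -8,"dx": -0.7,"dy": -9.7,"dz": 0,"gripper": -1},{"rx": 0,"ry": 0,"rz": -8,"dx": -0.7,"dy": -9.7,"dz": 0,"gripper": -1},{"rx": 0,"ry": 0,"rz": -8,"dx": -0.7,"dy": -9.7,"dz": 0,"gripper": -1},{"rx": 0,"ry": 0,"rz": -8,"dx": -0.7,"dy": -9.7,"dz": 0,"gripper": -1}]}}

```text
clock: 6.02
tcp_pos: [0.5704, 0.0267, 0.1133]
orientation: [0.135, 3.135, 0.002]
contact_force: [3.7, 3.5, -2.7]
grip_width: 0.0128
gripper_force: 21.0
```

```bash
python3 -c "
from h import *
a=np.radians(174.9)
plan([.639+.07*np.cos(a),.0205+.07*np.sin(a),.113],84.9)"
```

```text
t 6.03 pos [0.5704 0.0267 0.1133] yAng 85.1 grip 0.0128 F [ 3.7  3.5 -2.7] q [ 0.5   0.64 -0.88  1.88  0.62  0.91  0.81]
turn [0.1 0.2 0.2] shift now-axes [ 1.1 -0.   0.3] shift after turn [ 1.1 -0.   0.3]
```

{"api": "step_arm", "payload": {"moves": [{"rx": 0,"ry": 0,"rz": -8,"dx": -0.4,"dy": -9.7,"dz": 0,"gripper": -1},{"rx": 0,"ry": 0,"rz": -8,"dx": -0.7,"dy": -9.7,"dz": 0,"gripper": -1},{"rx": 0,"ry": 0,"rz": -8,"dx": -0.7,"dy": -9.7,"dz": 0,"gripper": -1},{"rx": 0,"ry": 0,"rz": -8,"dx": -0.7,"dy": -9.7,"dz": 0,"gripper": -1},{"rx": 0,"ry": 0,"rz": -8,"dx": -0.7,"dy": -9.7,"dz": 0,"gripper": -1},{"rx": 0,"ry": 0,"rz": -8,"dx": -0.7,"dy": -9.7,"dz": 0,"gripper": -1},{"rx": 0,"ry": 0,"rz": -8,"dx": -0.7,"dy": -9.7,"dz": 0,"gripper": -1},{"rx": 0,"ry": 0,"rz": -4.8,"dx": -0.2,"dy": -5.9,"dz": 0,"gripper": -1},{"rx": 0,"ry": 0,"rz": 0,"dx": 0,"dy": 0,"dz": 0,"gripper": -1}]}}

```text
clock: 7.15
tcp_pos: [0.6006, -0.0366, 0.1133]
orientation: [-1.463, 2.775, 0.001]
contact_force: [4.2, 3.7, 0.2]
grip_width: 0.0126
gripper_force: 21.1
```

```bash
python3 -c "
from h import *
a=np.radians(235.75)
plan([.639+.07*np.cos(a),.0205+.07*np.sin(a),.113],145.75)"
```

```text
t 7.15 pos [ 0.6006 -0.0366  0.1133] yAng 145.6 grip 0.0126 F [4.2 3.7 0.2] q [ 0.71  0.79 -1.08  1.8   0.8   1.06  1.86]
turn [-0.1  0.2 -0.1] shift now-axes [1.2 0.4 0.3] shift after turn [1.2 0.4 0.3]
```

{"api": "step_arm", "payload": {"moves": [{"rx": 0,"ry": 0,"rz": 0,"dx": 0,"dy": 0,"dz": 0,"gripper": 0},{"rx": 0,"ry": 0,"rz": 0,"dx": 0,"dy": 0,"dz": 0,"gripper": 0},{"rx": 0,"ry": 0,"rz": 0,"dx": 0,"dy": 0,"dz": -20,"gripper": 0},{"rx": 0,"ry": 0,"rz": 0,"dx": 0,"dy": 0,"dz": -40,"gripper": 0},{"rx": 0,"ry": 0,"rz": 0,"dx": 0,"dy": 0,"dz": -40,"gripper": 0.4},{"rx": 0,"ry": 0,"rz": 10,"dx": 0,"dy": 0,"dz": 0,"gripper": 0.4},{"rx": 0,"ry": 0,"rz": 10,"dx": 0,"dy": 0,"dz": 0,"gripper": 0.4},{"rx": 0,"ry": 0,"rz": 10,"dx": 0,"dy": 0,"dz": 0,"gripper": 0.4},{"rx": 0,"ry": 0,"rz": 10,"dx": 0,"dy": 0,"dz": 0,"gripper": 0.4},{"rx": 0,"ry": 0,"rz": 10,"dx": 0,"dy": 0,"dz": 0,"gripper": 0.4},{"rx": 0,"ry": 0,"rz": 10,"dx": 0,"dy": 0,"dz": 0,"gripper": 0.4},{"rx": 0,"ry": 0,"rz": 10,"dx": 0,"dy": 0,"dz": 0,"gripper": 0.4},{"rx": 0,"ry": 0,"rz": 10,"dx": 0,"dy": 0,"dz": 0,"gripper": 0.4},{"rx": 0,"ry": 0,"rz": 10,"dx": 0,"dy": 0,"dz": 0,"gripper": 0.4},{"rx": 0,"ry": 0,"rz": 10,"dx": 0,"dy": 0,"dz": 0,"gripper": 0.4},{"rx": 0,"ry": 0,"rz": 10,"dx": 0,"dy": 0,"dz": 0,"gripper": 0.4},{"rx": 0,"ry": 0,"rz": 10,"dx": 0,"dy": 0,"dz": 0,"gripper": 0.4},{"rx": 0,"ry": 0,"rz": 5,"dx": 0,"dy": 0,"dz": 0,"gripper": 0.4}]}}

```text
clock: 9.4
tcp_pos: [0.5991, -0.0371, 0.2139]
orientation: [1.792, 2.579, 0.001]
contact_force: [-0.0, 0.9, 0.5]
grip_width: 0.0596
gripper_force: 0.0
```

{"api": "step_arm", "payload": {"moves": [{"rx": 0,"ry": 0,"rz": 0,"dx": -21,"dy": -31,"dz": 0,"gripper": 0.4},{"rx": 0,"ry": 0,"rz": 0,"dx": -21,"dy": -31,"dz": 0,"gripper": 0.4},{"rx": 0,"ry": 0,"rz": 0,"dx": -21,"dy": -31,"dz": 0,"gripper": 0.4},{"rx": 0,"ry": 0,"rz": 0,"dx": -21,"dy": -31,"dz": 0,"gripper": 0.4},{"rx": 0,"ry": 0,"rz": 0,"dx": -21,"dy": -31,"dz": 0,"gripper": 0.4},{"rx": 0,"ry": 0,"rz": 0,"dx": -21,"dy": -31,"dz": 0,"gripper": 0.4},{"rx": 0,"ry": 0,"rz": 0,"dx": -21,"dy": -31,"dz": 0,"gripper": 0.4},{"rx": 0,"ry": 0,"rz": 0,"dx": -21,"dy": -30,"dz": 0,"gripper": 0.4},{"rx": 0,"ry": 0,"rz": 0,"dx": 0,"dy": 0,"dz": 0,"gripper": 0.4}]}}

```text
clock: 10.52
tcp_pos: [0.4251, -0.2844, 0.2133]
orientation: [1.795, 2.578, -0.002]
contact_force: [0.5, 0.1, 0.6]
grip_width: 0.0598
gripper_force: 0.0
```

```bash
python3 - <<'E'
from h import *
plan([.4295,-.2825,.033],20.6)
iw=r.camera_info('wrist');w=r.grab_frame('wrist');t=r.grab_frame('top')
m=cv2.inRange(cv2.cvtColor(w,cv2.COLOR_BGR2HSV),(18,150,60),(30,255,255))
A=lambda v:np.degrees(np.arctan2(v[1],v[0])).round(1)
for k in cv2.findContours(m,0,2)[0]:
    if cv2.contourArea(k)>800:
        q=cv2.minAreaRect(k);b=cv2.boxPoints(q);B=[ray('wrist',p,.02,iw) for p in b]
        print(q,np.round(B,4)[:,:2].tolist(),[A(B[i]-B[i-1]) for i in range(4)])
c=np.zeros((576,796,3),np.uint8)
c[:576,:396]=cv2.resize(t[70:230,290:400],None,fx=3.6,fy=3.6,interpolation=cv2.INTER_CUBIC)
c[:300,396:796]=cv2.resize(w,(400,300));cv2.imwrite('pics/z2.png',c)
E
```

```text
t 10.53 pos [ 0.4251 -0.2844  0.2133] yAng 20.3 grip 0.0598 F [0.5 0.1 0.6] q [ 1.02  0.33 -0.66  1.95  0.25  0.95  0.59]
turn [-0.   0.1 -0.3] shift now-axes [  0.5   4.9 180.3] shift after turn [  0.2   4.7 180.3]
((443.0, 271.0), (42.0, 44.0), 90.0) [[0.5277, -0.2779], [0.5667, -0.2634], [0.5865, -0.3021], [0.5461, -0.3171]] [np.float64(115.1), np.float64(20.3), np.float64(-62.9), np.float64(-159.6)]
((320.5, 219.5), (67.0, 31.0), 90.0) [[0.4044, -0.2594], [0.4305, -0.2497], [0.4534, -0.3086], [0.4258, -0.3189]] [np.float64(109.8), np.float64(20.3), np.float64(-68.8), np.float64(-159.7)]
```

View pics/z2.png

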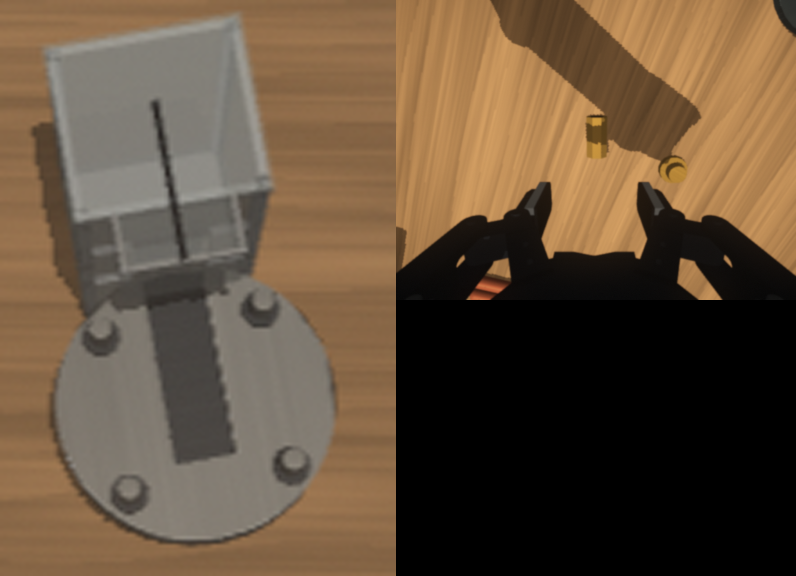

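The slot now runs straight under the hood, parallel to the black line, with studs at (102,332), (263,303), (292,460) and (130,488). The coupling sits centred between the fingers and aligned with them (wrist px 320,220).

{"api": "step_arm", "payload": {"moves": [{"rx": 0,"ry": 0,"rz": 0,"dx": -0.9,"dy": 3.6,"dz": 50,"gripper": 0.4},{"rx": 0,"ry": 0,"rz": 0,"dx": 0,"dy": 0,"dz": 50,"gripper": 0.4},{"rx": 0,"ry": 0,"rz": 0,"dx": 0,"dy": 0,"dz": 40,"gripper": 0.4},{"rx": 0,"ry": 0,"rz": 0,"dx": 0,"dy": 0,"dz": 25,"gripper": 0.4},{"rx": 0,"ry": 0,"rz": 0,"dx": 0,"dy": 0,"dz": 15,"gripper": 0.4},{"rx": 0,"ry": 0,"rz": 0,"dx": 0,"dy": 0,"dz": 0,"gripper": 0.4},{"rx": 0,"ry": 0,"rz": 0,"dx": 0,"dy": 0,"dz": 0,"gripper": 0.4}]}}

```text
clock: 11.5
tcp_pos: [0.4316, -0.2815, 0.0334]
orientation: [1.787, 2.582, 0.0]
contact_force: [0.1, -0.1, -0.2]
grip_width: 0.0596
gripper_force: 0.0
```

```bash
python3 - <<'E'
from h import *
plan([.4288,-.2840,.0315],20.6)
f=lambda p,z:ray('top',(290+(p[0]+.5)/3.6-.5,70+(p[1]+.5)/3.6-.5),z)[:2]
A=lambda v:np.degrees(np.arctan2(v[1],v[0])).round(1)
s=[f(p,.105) for p in((102,332),(263,303),(292,460),(130,488))];print(np.round(s,4),np.mean(s,0))
print(A(s[0]-s[3]),A(s[1]-s[2]),A(s[0]-s[1])-90,A(s[3]-s[2])-90)
E
```

```text
t 11.5 pos [ 0.4316 -0.2815  0.0334] yAng 20.6 grip 0.0596 F [ 0.1 -0.1 -0.2] q [ 0.86  0.6  -0.51  2.06  0.5   0.6   0.37]
turn [0.1 0.1 0. ] shift now-axes [-1.4 -3.5  1.9] shift after turn [-1.4 -3.5  1.9]
[[ 0.6755  0.0766]
 [ 0.6949 -0.0194]
 [ 0.5995 -0.0373]
 [ 0.581   0.0581]] [0.63773787 0.01951492]
11.1 10.6 11.400000000000006 11.0
```

{"api": "step_arm", "payload": {"moves": [{"rx": 0,"ry": 0,"rz": 0,"dx": -1.4,"dy": -3,"dz": 1.5,"gripper": 0.4},{"rx": 0,"ry": 0,"rz": 0,"dx": 0,"dy": 0,"dz": 0,"gripper": -1},{"rx": 0,"ry": 0,"rz": 0,"dx": 0,"dy": 0,"dz": 0,"gripper": -1},{"rx": 0,"ry": 0,"rz": 0,"dx": 0,"dy": 0,"dz": 0,"gripper": -1},{"rx": 0,"ry": 0,"rz": 0,"dx": 0,"dy": 0,"dz": 0,"gripper": -1},{"rx": 0,"ry": 0,"rz": 0,"dx": 0,"dy": 0,"dz": 0,"gripper": -1}], "grip_force": 50}}

```text
clock: 12.25
tcp_pos: [0.4284, -0.2842, 0.0314]
orientation: [1.789, 2.582, -0.001]
contact_force: [-1.5, -0.2, 5.9]
grip_width: 0.0282
gripper_force: 49.6
```

```bash
python3 - <<'E'
from h import *
plan([.4288,-.2840,.0315],20.6)
E
```

```text
t 12.25 pos [ 0.4284 -0.2842  0.0314] yAng 20.6 grip 0.0282 F [-1.5 -0.2  5.9] q [ 0.87  0.6  -0.51  2.06  0.51  0.6   0.37]
turn [-0.  0. -0.] shift now-axes [ 0.   0.4 -0.1] shift after turn [ 0.   0.4 -0.1]
```

{"api": "step_arm", "payload": {"moves": [{"rx": 0,"ry": 0,"rz": 0,"dx": 0,"dy": 0,"dz": -20,"gripper": -1},{"rx": 0,"ry": 0,"rz": 0,"dx": 0,"dy": 0,"dz": -50,"gripper": -1},{"rx": 0,"ry": 0,"rz": 0,"dx": 0,"dy": 0,"dz": -50,"gripper": -1},{"rx": 0,"ry": 0,"rz": 0,"dx": 0,"dy": 0,"dz": -50,"gripper": -1},{"rx": 0,"ry": 0,"rz": -10,"dx": 0,"dy": 0,"dz": 0,"gripper": -1},{"rx": 0,"ry": 0,"rz": -10,"dx": 0,"dy": 0,"dz": 0,"gripper": -1},{"rx": 0,"ry": 0,"rz": -10,"dx": 0,"dy": 0,"dz": 0,"gripper": -1},{"rx": 0,"ry": 0,"rz": -10,"dx": 0,"dy": 0,"dz": 0,"gripper": -1},{"rx": 0,"ry": 0,"rz": -10,"dx": 0,"dy": 0,"dz": 0,"gripper": -1},{"rx": 0,"ry": 0,"rz": -10,"dx": 0,"dy": 0,"dz": 0,"gripper": -1},{"rx": 0,"ry": 0,"rz": -10,"dx": 0,"dy": 0,"dz": 0,"gripper": -1},{"rx": 0,"ry": 0,"rz": -10,"dx": 0,"dy": 0,"dz": 0,"gripper": -1},{"rx": 0,"ry": 0,"rz": 0,"dx": 0,"dy": 0,"dz": 0,"gripper": -1}]}}

```text
clock: 13.88
tcp_pos: [0.4277, -0.2837, 0.2004]
orientation: [0.287, -3.128, -0.001]
contact_force: [0.1, 0.3, -1.6]
grip_width: 0.0285
gripper_force: 50.3
```

{"api": "step_arm", "payload": {"moves": [{"rx": 0,"ry": 0,"rz": 0,"dx": -29,"dy": 29,"dz": 0,"gripper": -1},{"rx": 0,"ry": 0,"rz": 0,"dx": -29,"dy": 29,"dz": 0,"gripper": -1},{"rx": 0,"ry": 0,"rz": 0,"dx": -29,"dy": 29,"dz": 0,"gripper": -1},{"rx": 0,"ry": 0,"rz": 0,"dx": -29,"dy": 29,"dz": 0,"gripper": -1},{"rx": 0,"ry": 0,"rz": 0,"dx": -29,"dy": 29,"dz": 0,"gripper": -1},{"rx": 0,"ry": 0,"rz": 0,"dx": -29,"dy": 29,"dz": 0,"gripper": -1},{"rx": 0,"ry": 0,"rz": 0,"dx": -29,"dy": 29,"dz": 0,"gripper": -1},{"rx": 0,"ry": 0,"rz": 0,"dx": -29,"dy": 29,"dz": 0,"gripper": -1},{"rx": 0,"ry": 0,"rz": 0,"dx": -27,"dy": 27,"dz": 0,"gripper": -1},{"rx": 0,"ry": 0,"rz": 0,"dx": 0,"dy": 0,"dz": 0,"gripper": -1}]}}

```text
clock: 15.12
tcp_pos: [0.6358, 0.0226, 0.2009]
orientation: [-0.292, 3.127, 0.004]
contact_force: [0.4, 1.0, -2.7]
grip_width: 0.0287
gripper_force: 50.3
```

```bash
python3 - <<'E'
from h import *
plan([.6365,.0198,.1085],100.75)
t=r.grab_frame('top');w=r.grab_frame('wrist')
c=np.zeros((576,796,3),np.uint8)
c[:576,:396]=cv2.resize(t[70:230,290:400],None,fx=3.6,fy=3.6,interpolation=cv2.INTER_CUBIC)
c[:300,396:796]=cv2.resize(w,(400,300));cv2.imwrite('pics/z3.png',c)
E
```

```text
t 15.12 pos [0.6358 0.0226 0.2009] yAng 100.7 grip 0.0287 F [ 0.4  1.  -2.7] q [ 0.5   0.63 -0.91  1.66  0.54  1.12  1.19]
turn [ 0.1  0.1 -0.1] shift now-axes [-0.  -3.1 92.4] shift after turn [-0.1 -2.9 92.4]
```

View pics/z3.png

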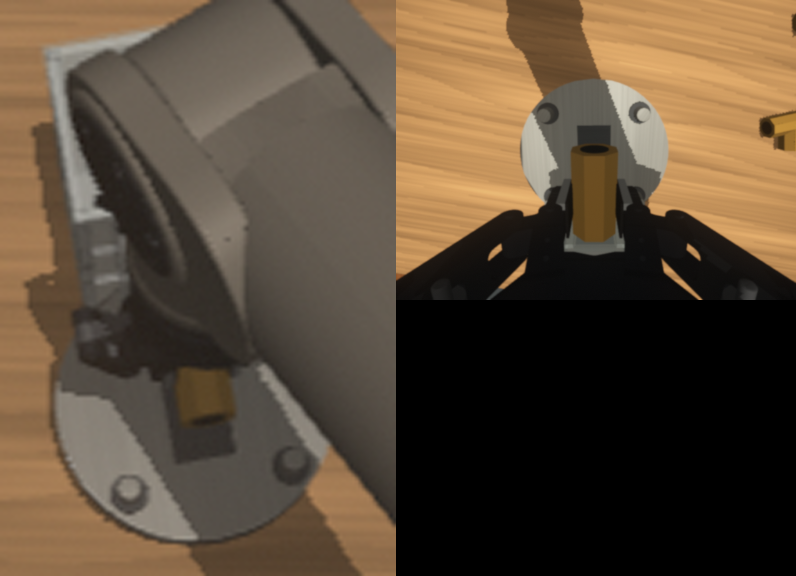

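The coupling hangs over the slot and is parallel to it. In the wrist view the slot's inner end spans columns 577–611 and the coupling 572–617. I'll measure the sideways offset at full resolution.

```bash
python3 - <<'E'
from h import *
i=r.camera_info('wrist');w=r.grab_frame('wrist');o=r.get_obs()
R=cv2.Rodrigues(np.array(o['orientation']))[0]
g=cv2.GaussianBlur(cv2.cvtColor(w,cv2.COLOR_BGR2GRAY),(3,3),0).astype(float)
for row in(206,212,218,224):
    d=np.diff(g[row,270:365]);a=270+np.argmin(d[:45])+.5;b=270+45+np.argmax(d[45:])+.5
    P=[R.T@(ray('wrist',(c,row),.083,i)-o['tcp_pos'])*1000 for c in(a,b)]
    print(row,a,b,np.round(P,1).tolist())
E
```

```text
206 292.5 345.5 [[27.3, -17.3, 117.4], [27.4, 19.4, 117.3]]
212 292.5 345.5 [[23.1, -17.4, 117.4], [23.2, 19.5, 117.3]]
218 292.5 345.5 [[18.9, -17.4, 117.3], [18.9, 19.6, 117.3]]
224 292.5 345.5 [[14.6, -17.5, 117.3], [14.6, 19.7, 117.3]]
```

{"api": "step_arm", "payload": {"moves": [{"rx": 0,"ry": 0,"rz": 0,"dx": 0,"dy": -0.5,"dz": 30,"gripper": -1},{"rx": 0,"ry": 0,"rz": 0,"dx": 0,"dy": 0,"dz": 30,"gripper": -1},{"rx": 0,"ry": 0,"rz": 0,"dx": 0,"dy": 0,"dz": 18,"gripper": -1},{"rx": 0,"ry": 0,"rz": 0,"dx": 0,"dy": 0,"dz": 5,"gripper": -1},{"rx": 0,"ry": 0,"rz": 0,"dx": 0,"dy": 0,"dz": 5,"gripper": -1},{"rx": 0,"ry": 0,"rz": 0,"dx": 0,"dy": 0,"dz": 4,"gripper": -1},{"rx": 0,"ry": 0,"rz": 0,"dx": 0,"dy": 0,"dz": 0,"gripper": -1}]}}

```text
clock: 16.15
tcp_pos: [0.6361, 0.018, 0.1093]
orientation: [-0.29, 3.126, 0.0]
contact_force: [1.8, -0.4, -3.0]
grip_width: 0.0289
gripper_force: 50.2
```

```bash
python3 - <<'E'
from h import *
plan([.6365,.0198,.107],100.75)
E
```

```text
t 16.15 pos [0.6361 0.018  0.1093] yAng 100.6 grip 0.0289 F [ 1.8 -0.4 -3. ] q [ 0.46  0.73 -0.84  1.72  0.64  0.98  1.13]
turn [ 0.   0.1 -0.2] shift now-axes [-0.7  1.6  2.3] shift after turn [-0.7  1.6  2.3]
```

{"api": "step_arm", "payload": {"moves": [{"rx": 0,"ry": 0,"rz": 0,"dx": -0.7,"dy": 2.5,"dz": 0,"gripper": -1},{"rx": 0,"ry": 0,"rz": 0,"dx": 0,"dy": 0,"dz": 1.5,"gripper": -1},{"rx": 0,"ry": 0,"rz": 0,"dx": 0,"dy": 0,"dz": 0,"gripper": -1}]}}

```text
clock: 16.52
tcp_pos: [0.6356, 0.0209, 0.1074]
orientation: [-0.29, 3.128, 0.001]
contact_force: [1.5, 0.2, -2.7]
grip_width: 0.0285
gripper_force: 50.4
```

```bash
python3 - <<'E'
from h import *
plan([.6365,.0205,.107],100.75)
i=r.camera_info('wrist');w=r.grab_frame('wrist');cv2.imwrite('pics/w4.png',cv2.resize(w[150:450,120:520],None,fx=2,fy=2))
E
```

```text
t 16.52 pos [0.6356 0.0209 0.1074] yAng 100.6 grip 0.0285 F [ 1.5  0.2 -2.7] q [ 0.45  0.73 -0.84  1.73  0.64  0.98  1.12]
turn [ 0.   0.  -0.1] shift now-axes [-0.8 -0.5  0.4] shift after turn [-0.8 -0.5  0.4]
```

View pics/w4.png

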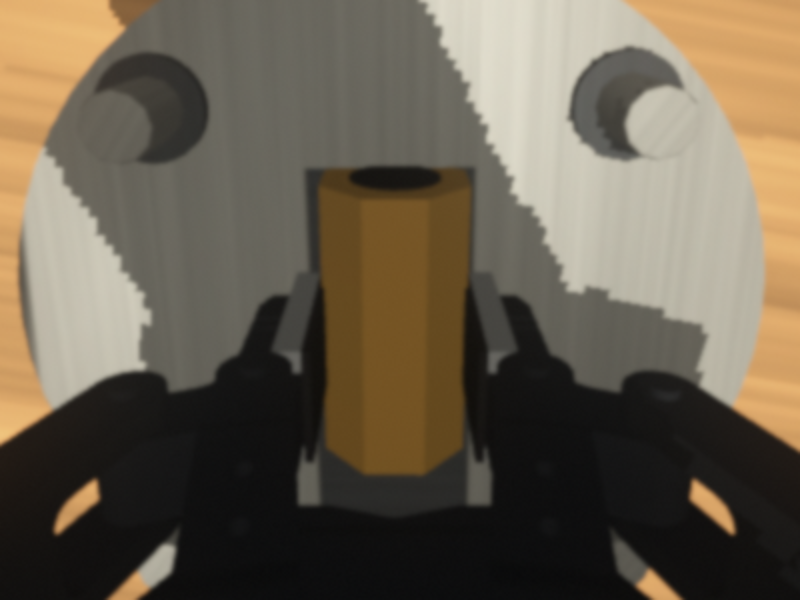

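The coupling lies in the slot with the slot's edges visible on both sides (cols 306–320 left, 470–474 right). Its rear end is just inside the slot's end (row 170).

{"api": "step_arm", "payload": {"moves": [{"rx": 0,"ry": 0,"rz": 0,"dx": 0,"dy": 0,"dz": 0,"gripper": 0},{"rx": 0,"ry": 0,"rz": 0,"dx": 0,"dy": 0,"dz": 0,"gripper": 0},{"rx": 0,"ry": 0,"rz": 0,"dx": 0,"dy": 0,"dz": 0,"gripper": 0},{"rx": 0,"ry": 0,"rz": 0,"dx": 0,"dy": 0,"dz": -20,"gripper": 0},{"rx": 0,"ry": 0,"rz": 0,"dx": 0,"dy": 0,"dz": -40,"gripper": 0},{"rx": 0,"ry": 0,"rz": 0,"dx": 0,"dy": 0,"dz": -30,"gripper": 0},{"rx": 0,"ry": 0,"rz": 0,"dx": 31,"dy": 0,"dz": 0,"gripper": -1},{"rx": 0,"ry": 0,"rz": 0,"dx": 31,"dy": 0,"dz": 0,"gripper": -1},{"rx": 0,"ry": -7,"rz": 0,"dx": 0,"dy": 0,"dz": 0,"gripper": -1},{"rx": 0,"ry": -7,"rz": 0,"dx": 0,"dy": 0,"dz": 0,"gripper": -1},{"rx": 0,"ry": -7,"rz": 0,"dx": 0,"dy": 0,"dz": 0,"gripper": -1},{"rx": 0,"ry": -7,"rz": 0,"dx": 0,"dy": 0,"dz": 0,"gripper": -1},{"rx": 0,"ry": -7,"rz": 0,"dx": 0,"dy": 0,"dz": 0,"gripper": -1},{"rx": 0,"ry": -7,"rz": 0,"dx": 0,"dy": 0,"dz": 0,"gripper": -1},{"rx": 0,"ry": 0,"rz": 0,"dx": 0,"dy": 0,"dz": 0,"gripper": -1}]}}

```text
clock: 18.45
tcp_pos: [0.5742, 0.0015, 0.1931]
orientation: [-0.227, 2.522, 0.04]
contact_force: [-0.6, 0.1, 1.2]
grip_width: -0.0003
gripper_force: 0.0
```

```bash
python3 - <<'E'
from h import *
plan([.5737,.0092,.112],100.75,-42)
t=r.grab_frame('top');s=r.grab_frame('scene')
c=np.zeros((576,796,3),np.uint8)
c[:576,:396]=cv2.resize(t[70:230,290:400],None,fx=3.6,fy=3.6,interpolation=cv2.INTER_CUBIC)
c[:450,396:796]=cv2.resize(s[205:385,280:440],None,fx=2.5,fy=2.5,interpolation=cv2.INTER_CUBIC);cv2.imwrite('pics/z5.png',c)
i=r.camera_info('wrist');R=cv2.Rodrigues(i['rvec'])[0];o=r.get_obs();print('cam in tool',cv2.Rodrigues(np.array(o['orientation']))[0].T@(-R.T@np.ravel(i['tvec'])-o['tcp_pos']))
E
```

```text
t 18.45 pos [0.5742 0.0015 0.1931] yAng 99.9 grip -0.0003 F [-0.6  0.1  1.2] q [ 0.69  0.32 -0.88  2.24  1.26  0.23  0.48]
turn [-1.6 -7.1  0.1] shift now-axes [45.7  9.5 66.8] shift after turn [53.6  7.7 60.9]
cam in tool [ 0.07042551 -0.00143579 -0.12023912]
```

View pics/z5.png

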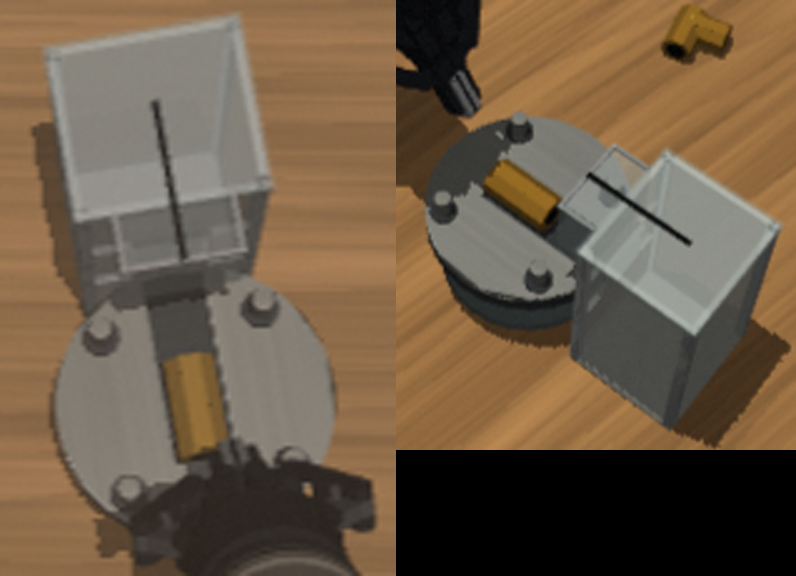

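Coupling is in the slot (top view 165–228, 352–460), and slot and flap are still in line. Joint 6 is near its limit at this lean, so I'll start the push with about 25° and lean further as it advances.

{"api": "step_arm", "payload": {"moves": [{"rx": -1,"ry": 5,"rz": 0,"dx": 0,"dy": 0,"dz": 0,"gripper": -1},{"rx": 0,"ry": 5,"rz": 0,"dx": 0,"dy": 0,"dz": 0,"gripper": -1},{"rx": 0,"ry": 0,"rz": 0,"dx": 0,"dy": 0,"dz": 0,"gripper": -1}]}}

```text
clock: 18.92
tcp_pos: [0.578, 0.0002, 0.1942]
orientation: [-0.235, 2.664, 0.036]
contact_force: [-0.1, 0.6, -0.2]
grip_width: 0.0
gripper_force: 0.0
```

```bash
python3 - <<'E'
from h import *
plan([.5725,.0092,.1115],100.75,-25)
E
```

```text
t 18.93 pos [5.780e-01 2.000e-04 1.942e-01] yAng 99.9 grip 0.0 F [-0.1  0.6 -0.2] q [ 0.77  0.39 -1.02  2.13  0.84  0.44  0.9 ]
turn [-1.1  1.8 -0.4] shift now-axes [40.7 11.  71.9] shift after turn [38.3  9.9 73.3]
```

{"api": "step_arm", "payload": {"moves": [{"rx": -1,"ry": 1,"rz": 0,"dx": 0,"dy": 10,"dz": 0,"gripper": -1},{"rx": 0,"ry": 1,"rz": 0,"dx": 10,"dy": 0,"dz": 18,"gripper": -1},{"rx": 0,"ry": 0,"rz": 0,"dx": 10,"dy": 0,"dz": 18,"gripper": -1},{"rx": 0,"ry": 0,"rz": 0,"dx": 9,"dy": 0,"dz": 18,"gripper": -1},{"rx": 0,"ry": 0,"rz": 0,"dx": 6,"dy": 0,"dz": 12,"gripper": -1},{"rx": 0,"ry": 0,"rz": 0,"dx": 0,"dy": 0,"dz": 0,"gripper": -1}]}}

```text
clock: 19.68
tcp_pos: [0.5691, 0.0091, 0.1169]
orientation: [-0.248, 2.704, 0.052]
contact_force: [-0.9, -0.2, 0.4]
grip_width: -0.0001
gripper_force: 0.0
```

```bash
python3 - <<'E'
from h import *
plan([.5725,.0092,.1115],100.75,-25)
E
```

```text
t 19.68 pos [0.5691 0.0091 0.1169] yAng 100.5 grip -0.0001 F [-0.9 -0.2  0.4] q [ 0.57  0.48 -0.81  2.18  1.09  0.35  0.65]
turn [-0.2 -0.5 -0.2] shift now-axes [-0.8 -0.5  6.3] shift after turn [-0.8 -0.5  6.3]
```

{"api": "step_arm", "payload": {"moves": [{"rx": 0,"ry": 0,"rz": 0,"dx": 1.7,"dy": 0,"dz": 4,"gripper": -1},{"rx": 0,"ry": 0,"rz": 0,"dx": -9,"dy": 0,"dz": 4.2,"gripper": -1},{"rx": 0,"ry": 0,"rz": 0,"dx": -9,"dy": 0,"dz": 4.2,"gripper": -1},{"rx": 0,"ry": 0,"rz": 0,"dx": -5.4,"dy": 0,"dz": 2.5,"gripper": -1},{"rx": 0,"ry": 0,"rz": 0,"dx": -5.4,"dy": 0,"dz": 2.5,"gripper": -1},{"rx": 0,"ry": 0,"rz": 0,"dx": 0,"dy": 0,"dz": 0,"gripper": -1}]}}

```text
clock: 20.42
tcp_pos: [0.6023, 0.0142, 0.1134]
orientation: [-0.245, 2.702, 0.052]
contact_force: [-0.5, 0.9, 0.2]
grip_width: -0.0002
gripper_force: 0.0
```

```bash
python3 - <<'E'
from h import *
plan([.6038,.0150,.1115],100.75,-25)
w=r.grab_frame('top');cv2.imwrite('pics/t6.png',cv2.resize(w[70:230,270:420],None,fx=3.6,fy=3.6,interpolation=cv2.INTER_CUBIC))
E
```

```text
t 20.43 pos [0.6023 0.0142 0.1134] yAng 100.4 grip -0.0002 F [-0.5  0.9  0.2] q [ 0.54  0.53 -0.8   2.11  1.09  0.38  0.67]
turn [-0.2 -0.4 -0.3] shift now-axes [-0.7  0.5  2.4] shift after turn [-0.7  0.5  2.4]
```

View pics/t6.png

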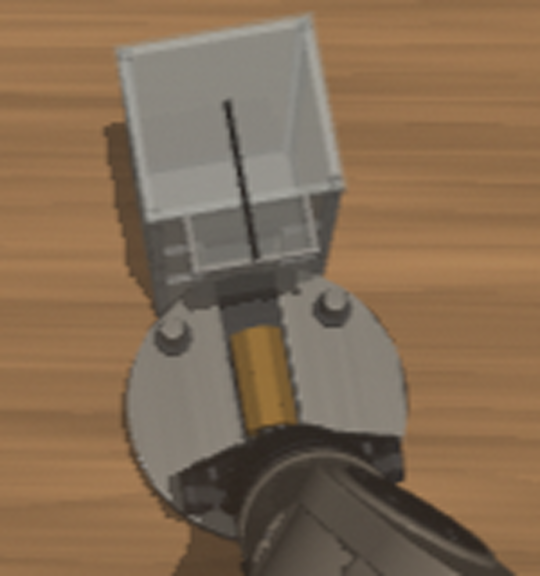

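The coupling's front moved from row 352 to 325, about 14 mm. The slot is still in line and the push is straight.

{"api": "step_arm", "payload": {"moves": [{"rx": 0,"ry": 0,"rz": 0,"dx": -8.2,"dy": 0.3,"dz": 6,"gripper": -1},{"rx": 0,"ry": 0,"rz": 0,"dx": -9,"dy": 0.3,"dz": 4.2,"gripper": -1},{"rx": 0,"ry": -3,"rz": 0,"dx": -9,"dy": 0,"dz": 4.2,"gripper": -1},{"rx": 0,"ry": -3,"rz": 0,"dx": -8.8,"dy": 0,"dz": 4.7,"gripper": -1},{"rx": 0,"ry": 0,"rz": 0,"dx": 0,"dy": 0,"dz": 0,"gripper": -1}]}}

```text
clock: 21.1
tcp_pos: [0.6411, 0.0223, 0.1108]
orientation: [-0.239, 2.598, 0.061]
contact_force: [-0.8, 0.8, 0.6]
grip_width: 0.0
gripper_force: 0.0
```

```bash
python3 - <<'E'
from h import *
plan([.6875,.0308,.109],100.75,-40)
E
```

```text
t 21.1 pos [0.6411 0.0223 0.1108] yAng 100.5 grip 0.0 F [-0.8  0.8  0.6] q [ 0.4   0.53 -0.64  2.1   1.4   0.26  0.35]
turn [-0.3 -9.4 -0.1] shift now-axes [-39.6  -0.   25.6] shift after turn [-34.9  -0.3  31.7]
```

{"api": "step_arm", "payload": {"moves": [{"rx": 0,"ry": 0,"rz": 0,"dx": -8.6,"dy": 0,"dz": 5.2,"gripper": -1},{"rx": 0,"ry": 0,"rz": 0,"dx": -8.6,"dy": 0,"dz": 5.2,"gripper": -1},{"rx": 0,"ry": -3,"rz": 0,"dx": 0,"dy": 0,"dz": 0,"gripper": -1},{"rx": 0,"ry": -3,"rz": 0,"dx": 0,"dy": 0,"dz": 0,"gripper": -1},{"rx": 0,"ry": 0,"rz": 0,"dx": 0,"dy": 0,"dz": 0,"gripper": -1}]}}

```text
clock: 21.72
tcp_pos: [0.6611, 0.0243, 0.1102]
orientation: [-0.227, 2.508, 0.067]
contact_force: [0.3, -0.4, -0.3]
grip_width: -0.0001
gripper_force: 0.0
```

```bash
python3 - <<'E'
from h import *
plan([.6875,.0308,.109],100.75,-40)
E
```

```text
t 21.73 pos [0.6611 0.0243 0.1102] yAng 100.3 grip -0.0001 F [ 0.3 -0.4 -0.3] q [ 0.42  0.56 -0.65  2.11  1.88  0.27 -0.11]
turn [-0.5 -4.2 -0.2] shift now-axes [-21.3   1.7  16.9] shift after turn [-20.    1.5  18.4]
```

{"api": "step_arm", "payload": {"moves": [{"rx": 0,"ry": -2,"rz": 0,"dx": 0.6,"dy": 1.5,"dz": 0.8,"gripper": -1},{"rx": -0.5,"ry": -2,"rz": 0,"dx": 0,"dy": 0,"dz": 0,"gripper": -1},{"rx": 0,"ry": 0,"rz": 0,"dx": -6.1,"dy": 0,"dz": 5.1,"gripper": -1},{"rx": 0,"ry": 0,"rz": 0,"dx": -6.1,"dy": 0,"dz": 5.1,"gripper": -1},{"rx": 0,"ry": 0,"rz": 0,"dx": 0,"dy": 0,"dz": 0,"gripper": -1}]}}

```text
clock: 22.35
tcp_pos: [0.6778, 0.0291, 0.1104]
orientation: [-0.224, 2.437, 0.084]
contact_force: [0.8, 0.3, -0.3]
grip_width: 0.0001
gripper_force: 0.0
```

```bash
python3 - <<'E'
from h import *
plan([.6885,.0310,.109],100.75,-40)
t=r.grab_frame('top');s=r.grab_frame('scene')
c=np.zeros((576,796,3),np.uint8)
c[:576,:396]=cv2.resize(t[70:230,290:400],None,fx=3.6,fy=3.6,interpolation=cv2.INTER_CUBIC)
c[:450,396:796]=cv2.resize(s[205:385,280:440],None,fx=2.5,fy=2.5,interpolation=cv2.INTER_CUBIC);cv2.imwrite('pics/z7.png',c)
E
```

```text
t 22.35 pos [0.6778 0.0291 0.1104] yAng 100.5 grip 0.0001 F [ 0.8  0.3 -0.3] q [ 0.51  0.63 -0.78  2.11  2.1   0.36 -0.26]
turn [-0.1 -0.1 -0.2] shift now-axes [-7.5 -0.1  8.1] shift after turn [-7.5 -0.1  8.1]
```

View pics/z7.png

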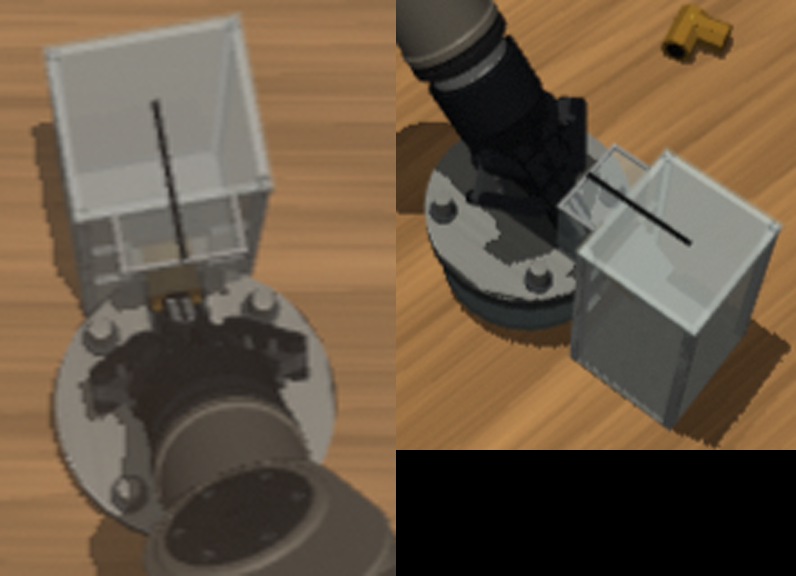

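The tip is at the hood's edge (180,305) and the coupling is under the hood and entering the mouth. I have about 10–12 mm left to push.

{"api": "step_arm", "payload": {"moves": [{"rx": 0,"ry": 0,"rz": 0,"dx": -3,"dy": 0,"dz": 3.6,"gripper": -1},{"rx": 0,"ry": -1,"rz": 0,"dx": -3.1,"dy": 0,"dz": 2.6,"gripper": -1},{"rx": 0,"ry": -1,"rz": 0,"dx": -3.1,"dy": 0,"dz": 2.6,"gripper": -1},{"rx": 0,"ry": 0,"rz": 0,"dx": 0,"dy": 0,"dz": 0,"gripper": -1}]}}

```text
clock: 22.95
tcp_pos: [0.6887, 0.0311, 0.1084]
orientation: [-0.221, 2.404, 0.088]
contact_force: [-0.2, 0.1, -0.5]
grip_width: 0.0001
gripper_force: 0.0
```

```bash
python3 - <<'E'
from h import *
plan([.6905,.0315,.109],100.75,-42)
s=r.grab_frame('scene');t=r.grab_frame('top')
for n,im in(('s',s[235:385,330:440]),('t',t[70:160,290:380])):
    m=cv2.inRange(cv2.cvtColor(im,cv2.COLOR_BGR2HSV),(12,60,40),(32,255,255))
    cc=cv2.connectedComponentsWithStats(m)
    print(n,[(x[:5].tolist()) for x in cc[2][1:] if 15<x[4]<900])
cv2.imwrite('pics/s8.png',s);cv2.imwrite('pics/t8.png',t)
E
```

```text
t 22.95 pos [0.6887 0.0311 0.1084] yAng 100.6 grip 0.0001 F [-0.2  0.1 -0.5] q [ 0.54  0.67 -0.82  2.1   2.18  0.41 -0.3 ]
turn [-0.  -0.2 -0.2] shift now-axes [-1.8  0.1  0.8] shift after turn [-1.8  0.1  0.8]
s [[46, 91, 18, 22, 172]]
t []
```

{"api": "step_arm", "payload": {"moves": [{"rx": 0,"ry": 0,"rz": 0,"dx": 7.4,"dy": 0,"dz": -6.7,"gripper": -1},{"rx": 0,"ry": 0,"rz": 0,"dx": 14.8,"dy": 0,"dz": -13.4,"gripper": -1},{"rx": 0,"ry": 0,"rz": 0,"dx": 14.8,"dy": 0,"dz": -13.4,"gripper": -1},{"rx": 0,"ry": 4,"rz": 0,"dx": 7.4,"dy": 0,"dz": -14,"gripper": -1},{"rx": 0,"ry": 5,"rz": 0,"dx": 0,"dy": 0,"dz": -30,"gripper": -1},{"rx": 0,"ry": 5,"rz": 0,"dx": 0,"dy": 0,"dz": -40,"gripper": -1},{"rx": 0,"ry": 5,"rz": 0,"dx": 0,"dy": 0,"dz": -40,"gripper": -1},{"rx": 0,"ry": 5,"rz": 0,"dx": 0,"dy": 0,"dz": -40,"gripper": -1},{"rx": 0,"ry": 0,"rz": 0,"dx": 30,"dy": 0,"dz": -30,"gripper": -1},{"rx": 0,"ry": 0,"rz": 0,"dx": 30,"dy": 0,"dz": -20,"gripper": -1},{"rx": 0,"ry": 0,"rz": 0,"dx": 0,"dy": 0,"dz": 0,"gripper": -1}]}}

```text
clock: 24.42
tcp_pos: [0.5099, -0.0185, 0.1741]
orientation: [-0.229, 2.655, -0.028]
contact_force: [-0.0, -0.2, 0.3]
grip_width: -0.0001
gripper_force: 0.0
```

```bash
python3 - <<'E'
from h import *
plan([.6905,.0315,.109],100.75,-42)
s=r.grab_frame('scene');t=r.grab_frame('top')
a=np.radians(10.75);Rz=np.array([[np.cos(a),np.sin(a)],[-np.sin(a),np.cos(a)]]);hub=np.array([.6385,.0207])
rig=lambda n,p,z:(Rz@(ray(n,p,z)[:2]-hub)).round(4)
for n,im,x0,y0 in(('scene',s[235:385,330:440],330,235),('top',t[70:230,290:400],290,70)):
    m=cv2.inRange(cv2.cvtColor(im,cv2.COLOR_BGR2HSV),(12,60,40),(32,255,255))
    for x,c in zip(*[k[1:] for k in cv2.connectedComponentsWithStats(m)[2:]]):
        if 15<x[4]<900: print(n,x.tolist(),c+(x0,y0),rig(n,c+(x0,y0),.019))
# dark slot in top: hub-frame slot line
g=cv2.cvtColor(t,cv2.COLOR_BGR2GRAY)
poly=lambda P:proj('top',P).round().astype(int)
for X in(-25,-10,5,20,35,50):
    L=[hub+Rz.T@np.array([X/1000,y/1000]) for y in range(-34,35)]
    px=proj('top',[[*l,.083] for l in L]);v=cv2.remap(g,px[None].astype(np.float32),None,1)[0].astype(float)
    d=v<(np.median(v[:8])/2+v[34]/2);print(X,np.array(range(-34,35))[d][[0,-1]] if d.any() else None,v[[0,34,68]])
E
```

```text
t 24.43 pos [ 0.5099 -0.0185  0.1741] yAng 99.0 grip -0.0001 F [-0.  -0.2  0.3] q [ 0.68  0.24 -0.85  2.3   0.85  0.29  0.86]
turn [ -3.8 -14.9   0.5] shift now-axes [-136.7   24.8  141.6] shift after turn [-95.3  15.5 173.3]
scene [51, 95, 13, 19, 118] [387.47457627 340.88135593] [ 0.1481 -0.0009]
-25 [-18  17] [129.  72. 129.]
-10 [-19  17] [128.  73. 126.]
5 [-20  18] [127.  73. 126.]
20 [-19  18] [127.  71. 125.]
35 [-18  18] [125.  71. 124.]
50 [-18  17] [125.  71. 124.]
```

```bash
python3 - <<'E'
from h import *
a=np.radians(10.75);Rz=np.array([[np.cos(a),np.sin(a)],[-np.sin(a),np.cos(a)]]);hub=np.array([.6385,.0207])
for n,(x0,x1,y0,y1) in(('scene',(345,440,235,385)),('top',(300,375,70,150))):
    A=cv2.imread(f'pics/{n}0.png');B=r.grab_frame(n)
    d=cv2.absdiff(A,B)[y0:y1,x0:x1].max(2);k=cv2.connectedComponentsWithStats((d>18).astype(np.uint8))
    for x,c in zip(k[2][1:],k[3][1:]):
        if x[4]>12:print(n,x.tolist(),[(z,(Rz@(ray(n,c+(x0,y0),z)[:2]-hub)).round(3)) for z in(.019,.035,.1)])
    if n=='scene':
        for h in cv2.findContours(cv2.inRange(cv2.cvtColor(B,cv2.COLOR_BGR2HSV),(18,150,60),(30,255,255)),0,2)[0]:
            if cv2.contourArea(h)>40:print(cv2.minAreaRect(h)[0])
E
```

```text
scene [3, 20, 11, 14, 102] [(0.019, array([-0.022,  0.104])), (0.035, array([-0.017,  0.096])), (0.1, array([0.006, 0.062]))]
scene [0, 42, 5, 9, 37] [(0.019, array([-0.004,  0.058])), (0.035, array([0.001, 0.05 ])), (0.1, array([0.023, 0.019]))]
scene [16, 46, 8, 7, 34] [(0.019, array([0.031, 0.075])), (0.035, array([0.036, 0.067])), (0.1, array([0.056, 0.035]))]
scene [0, 58, 12, 17, 133] [(0.019, array([0.03 , 0.024])), (0.035, array([0.035, 0.017])), (0.1, array([ 0.054, -0.012]))]
(189.17649841308594, 365.2059020996094)
(400.5413513183594, 217.84075927734375)
(553.5, 181.5)
(353.8500061035156, 184.9499969482422)
(539.5, 162.5)
```

```bash
python3 - <<'E'
from h import *
a=np.radians(10.75);Rz=np.array([[np.cos(a),np.sin(a)],[-np.sin(a),np.cos(a)]]);hub=np.array([.6385,.0207])
for n,(x0,x1,y0,y1) in(('scene',(345,440,250,385)),('top',(300,375,70,155))):
    A=cv2.imread(f'pics/{n}0.png');B=r.grab_frame(n);C=cv2.imread('pics/%s8.png'%n[0])
    print(n,cv2.absdiff(B,C)[y0:y1,x0:x1].max())
    d=cv2.absdiff(A,B)[y0:y1,x0:x1].max(2);k=cv2.connectedComponentsWithStats((d>4).astype(np.uint8))
    for j,(x,c) in enumerate(zip(k[2][1:],k[3][1:]),1):
        if x[4]>12:
            mk=k[1]==j;print(n,x.tolist(),'was',A[y0:y1,x0:x1][mk].mean(0).round(),'now',B[y0:y1,x0:x1][mk].mean(0).round(),[(z,(Rz@(ray(n,c+(x0,y0),z)[:2]-hub)).round(3).tolist()) for z in(.019,.09)])
E
```

```text
scene 136
scene [0, 0, 95, 135, 11775] was [ 81. 102. 117.] now [ 87. 109. 125.] [(0.019, [0.123, 0.052]), (0.09, [0.138, 0.019])]
top 82
top [0, 0, 75, 85, 5744] was [ 97. 112. 126.] now [102. 118. 132.] [(0.019, [0.19, -0.022]), (0.09, [0.161, -0.016])]
```

```bash
python3 - <<'E'
from h import *
a=np.radians(10.75);Rz=np.array([[np.cos(a),np.sin(a)],[-np.sin(a),np.cos(a)]]);hub=np.array([.6385,.0207])
for n,(x0,x1,y0,y1) in(('scene',(345,440,250,385)),('top',(300,375,70,155))):
    A=cv2.imread(f'pics/{n}0.png').astype(float)+1;B=r.grab_frame(n).astype(float)+1
    A=A[y0:y1,x0:x1];B=B[y0:y1,x0:x1];g=np.median(B/A,axis=(0,1));e=B-A*g;d=cv2.GaussianBlur(np.abs(e).max(2),(3,3),0)
    print(n,g,np.percentile(d,[50,90,97]))
    k=cv2.connectedComponentsWithStats((d>5).astype(np.uint8))
    for j,(x,c) in enumerate(zip(k[2][1:],k[3][1:]),1):
        if x[4]>8:
            mk=k[1]==j;print(x.tolist(),'was',(A*g)[mk].mean(0).round(),'now',B[mk].mean(0).round(),[(z,(Rz@(ray(n,c+(x0,y0),z)[:2]-hub)).round(3).tolist()) for z in(.019,.09)])
E
```

```text
scene [1.0729927  1.07142857 1.06896552] [ 1.59373539  3.33586126 18.6107853 ]
[0, 4, 15, 21, 238] was [ 91.  99. 100.] now [110. 120. 124.] [(0.019, [-0.021, 0.099]), (0.09, [0.004, 0.063])]
[0, 25, 16, 40, 337] was [101. 105. 103.] now [93. 97. 94.] [(0.019, [0.025, 0.032]), (0.09, [0.047, 0.0])]
[15, 28, 14, 11, 107] was [120. 124. 120.] now [103. 105. 102.] [(0.019, [0.032, 0.08]), (0.09, [0.053, 0.044])]
[0, 69, 6, 4, 17] was [103. 110. 110.] now [107. 114. 115.] [(0.019, [0.057, -0.017]), (0.09, [0.076, -0.046])]
[34, 74, 19, 27, 378] was [ 96. 100.  98.] now [82. 92. 93.] [(0.019, [0.143, 0.007]), (0.09, [0.157, -0.023])]
[0, 91, 3, 4, 10] was [38. 64. 88.] now [42. 70. 96.] [(0.019, [0.084, -0.058]), (0.09, [0.102, -0.084])]
top [1.05434783 1.05555556 1.05479452] [1.11664516 1.92466084 8.35724371]
[25, 46, 12, 10, 98] was [137. 143. 145.] now [128. 135. 138.] [(0.019, [0.165, -0.001]), (0.09, [0.138, 0.004])]
[26, 59, 12, 5, 42] was [ 97. 103. 106.] now [ 90.  98. 101.] [(0.019, [0.14, 0.001]), (0.09, [0.115, 0.006])]
[29, 75, 21, 10, 149] was [72. 77. 82.] now [60. 64. 68.] [(0.019, [0.091, -0.008]), (0.09, [0.069, -0.002])]
[56, 77, 6, 8, 32] was [113. 122. 128.] now [ 99. 106. 112.] [(0.019, [0.08, -0.053]), (0.09, [0.059, -0.045])]
[16, 81, 6, 4, 17] was [ 88.  96. 101.] now [76. 83. 88.] [(0.019, [0.093, 0.04]), (0.09, [0.071, 0.042])]
[65, 81, 5, 4, 15] was [110. 121. 128.] now [101. 111. 118.] [(0.019, [0.074, -0.07]), (0.09, [0.053, -0.06])]
```

The two views agree on a new object on the tank floor at rig x ≈ 0.15, y ≈ 0. The slot is centred within 1 mm, the mouth area is clear, and the fittings show unchanged. Handing in.

```bash
python3 -c "
from bench import r
print(r.hand_in())"
```

```text
the job is handed in; nothing more can be done
None
```

I handed the job in at about 25 s and got no verdict back: the slot points at the flap to within about 1 mm, the camera views show the coupling on the tank floor and the fittings unmoved, and I didn't directly measure that the flap is shut or re-check the bottle, which the arm stayed well away from.

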